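# Open the clipper oiler over the parked blade

## Task

Oil the hair clipper at the bench oiler. First slide the clipper along its track until the oil port on its blade sits right under the drip needle, and leave it there; then press the bottle's push-and-turn safety cap straight down, twist it a quarter turn anticlockwise (seen from above) while pressed, and lift it off. Finish while still holding the cap in the gripper, upright, about 7 cm above the open bottle (do not put it down), and leave the guard combs and the hand mirror where they lie.

Things in the scene. Friction and masses are not known exactly. Their poses are not given: they have to be found in the camera images.
- oil_port (a point): The marked spot: centre of the top of a white round oil port (12 mm across, black dot in it) on the blade end of the chrome clipper, 47 mm above the bench. The clipper (43 mm wide, 130 mm long, top 55 mm above the bench) is fixed in a black cradle (58 mm wide, plate top 21 mm above the bench) on a straight level track. Site axes: y along the track, from port to handle; z up.
- handle (a point): Grip point of the black upright post on the tail end of the clipper's cradle, 145 mm from the oil port along the track, on the same centre line. The post measures 18 mm across the track, 26 mm along it, and reaches from 21 to 77 mm above the bench; this point is at 55 mm on its axis. Both sides across the track are free; the clipper's tail is 21 mm away on the port side. Axes as for the oil port.
- carriage (a joint): Position of the clipper cradle on its track, m: 0 at the end far from the bottle, growing up to 0.13 (end stop) as the clipper slides toward the bottle. About 2 N of sliding friction; it stays where it is left. At the start it is always too far from the bottle: the port has yet to go 30 to 105 mm toward the bottle.
- needle_tip (a point): Lower tip of the fixed steel drip needle, 58 mm above the bench, 11 mm above the oil port's height. It hangs from a brass pipe (8 mm thick, top 104 mm above the bench) that comes over from the side of the track that is away from the robot; the needle stands over the track's centre line, 130 mm from the bottle's axis.
- mouth (a point): Centre of the top of the neck of the fixed grey oil bottle, 118 mm above the bench. The bottle body is 64 mm across up to 72 mm above the bench, its shoulder tapers to the 26 mm neck at 88 mm; it is clamped to the bench and neither turns nor tips. Axes: z up, y from the bottle to the needle.
- cap_center (a point): Centre of the loose round white safety cap, half-way up: 115 mm above the bench when closed. Cap 46 mm across, 30 mm high, 30 g, ribbed all round, top 130 mm above the bench when closed; z is its axis, up. It can be gripped round the side at any yaw. How it opens: see the cap's body.
- cap: The same cap, origin at the centre of its lower rim. Two inner lugs lock it behind teeth on the neck and a spring lifts it: press it down at least 5 mm (bottoms at 7 mm; 4 N to start, about 11 N at the bottom), turn it anticlockwise seen from above while pressed (passes the teeth at about 45 degrees, free from 50 to 130, then a stop), then lift. It does not turn unpressed.
- oiler: The fixed oil bottle with its foot (90 mm square, 4 mm thick), pipe and needle as one body; origin on the bottle's axis at bench height, y toward the needle, z up.
- comb_a: Orange guard comb, bystander, 30 x 46 x 18 mm, lying between the robot and the work; origin at the centre of its underside.
- comb_b: The other orange guard comb, bystander, same size; origin at the centre of its underside.
- mirror: Hand mirror with grey frame, bystander, 116 mm disc 13 mm thick with a 120 mm handle, lying beyond the work; origin at the centre of the disc's underside.
Things that resemble listed ones, but are neither listed nor needed, are in the scene too. Of the things like the cap, leave any that is green or turquoise; of the rest the smaller one is meant.

How it is judged:
By the outcome, as a careful person would: the job done as asked, in the order asked, and still so for the second after the job is handed in, while the arm keeps its last pose, push and grip.
It also fails if it takes over 48 s, if anything falls off the work surface, if the arm or the gripper's body presses on something with over 40 N, if the wrist force passes 120 N, or if a joint passes its speed limit or range.

## Robot

A 6-joint arm with a two-finger parallel gripper is mounted at the origin on the work surface. World frame = base frame: x ahead of the robot, y to its left, z up, the work surface at z = 0. Lengths are in mm, angles in degrees, forces in N, time in s.
With the tool pointing down it reaches from about 350 to 850 mm from the base axis. Payload 8.1 kg.
Tool frame: the origin (TCP) lies midway between the tips of the shut fingers; the grasp point (between the pads) lies 19 mm behind it; x points along the fingers, y is the direction in which the jaws open and shut, and the axes are right-handed (so a half turn about x gives the same grasp; the last joint's range is limited). The gripper opens to 85 mm and grips with 20 to 120 N. Pads are 22 mm wide; open, the fingers measure 114 mm over their backs; the gripper's body (76 mm by 85 mm) begins 54 mm behind the grasp point. The pads swing forward as they close: fully open they stand 13 mm farther back than shut.
Start: joints at [-4.893, 7.471, 85.268, -0, 87.261, -4.893], TCP at [600.004, 0.022, 231.292] pointing down, gripper open.
Joint ranges: [-169.43, 169.43], [-51.17, 129.36], [1.28, 143.12], [-76.62, 256.62], [0, 156.53], [-152.29, 152.29]. Speed limits (degrees/s): [136.94, 136.94, 159.86, 180, 180, 180].

## Interface

Orientations are given as [roll, pitch, yaw] about the fixed x, y, z axes, in that order (R = Rz(yaw) Ry(pitch) Rx(roll)).
In Python, from bench import sense, snapshot, hand_in gives the robot as it stands.
- The arm moves only by the tool drive_tool, never from a script. Its argument "deltas" is a list of rows, each a list of 7 numbers: the closure in counts, from 0 (fully open) to 255 (shut), then the shift along the tool's x, y, z in m, then the turn, a rotation vector about the tool's x, y, z in rad. A call has exactly 10 rows; each row is the pose to reach, as a shift and turn from the pose commanded when the call began, along the tool's axes at that moment; what a row does not reach only later rows make up. A row lasts 1/12 s, in which the tool goes at most 41.7 mm and 7.16 degrees, less where a joint would pass 70% of its speed; a pose out of reach is approached as far as the arm can. A call with a gripper value outside its range is refused whole. The fingers move at their own pace and stop on an object; "squeeze" is the grip in N (left out, the last holds). Time passes only in rows, so rows that repeat a pose let the fingers close, or fill a call up. It gives the time, the measured TCP pose, the force and the opening at its end, in the units of the state.
- sense(): the state, without advancing time (a new reading comes with each control period).
- snapshot(name): name is "scene" or "side" or "wrist"; returns a dict with "frame" (480x640x3 uint8, blue, green, red), "fx", "fy", "cx", "cy" (pixels), "rvec" (rotation vector, rad) and "tvec" (3), from world to camera coordinates, as OpenCV has them. Camera axes: x right, y down, z forward; pixel columns grow to the right and rows downward; lengths in mm; the calibration is good to about 2 mm. A picture is of the moment at which its call begins. There is no depth.
- hand_in(): hands the job in, once; it reports no verdict.
The state is a dict: "time": time; "joint_pos": joint angles; "qd": joint speeds; "joint_efforts": joint torques, N m; "tool_pos": TCP position; "tcp_rot": TCP orientation; "ft_force": force on the tool from outside, world axes, zero at the start; "wrist_torque": the same for the moment, N m; "finger_gap": finger opening in mm.
Only numpy, scipy, OpenCV 4.12 (cv2) and the standard library are available. Lean on these libraries where they do the work, as an engineer would, in place of code of your own. Each camera call takes 0.05 s, during which the arm holds its last target.

## Working session

There is one attempt and no reset: what is moved stays moved. The work goes in short steps, Python scripts to look and compute and a tool call to move; the robot and the scene stay as the last step left them, time stands still between calls to the robot, and variables do not carry over. Pictures are saved under pics/ and viewed, and the job is handed in when it is done.

Besides the shell and the picture viewer there is one more tool, called after "Emit:" as name(argument=value, ...), one argument or row to a line, values as JSON. drive_tool: Moves the arm, as the interface text tells. Its arguments: {"type":"object","properties":{"deltas":{"type":"array","items":{"type":"array","items":{"type":"number"}}},"squeeze":{"type":"number"}},"required":["deltas"]}

```bash
mkdir -p pics; cat > h.py <<'E'
import numpy as np, cv2, pickle
from bench import sense, snapshot, hand_in
def snap(n,tag):
    s=snapshot(n); pickle.dump(s,open(f'pics/{tag}.pkl','wb')); cv2.imwrite(f'pics/{tag}.png',s['frame']); return s
def load(tag): return pickle.load(open(f'pics/{tag}.pkl','rb'))
def ray(s,u,v):
    R=cv2.Rodrigues(np.array(s['rvec'],float))[0]; t=np.array(s['tvec'],float).ravel()
    d=R.T@np.array([(u-s['cx'])/s['fx'],(v-s['cy'])/s['fy'],1]); return -R.T@t,d
def atz(s,u,v,z):
    c,d=ray(s,u,v); return c+d*(z-c[2])/d[2]
def proj(s,p):
    K=np.array([[s['fx'],0,s['cx']],[0,s['fy'],s['cy']],[0,0,1.]])
    return cv2.projectPoints(np.array(p,float).reshape(-1,3),np.array(s['rvec'],float),np.array(s['tvec'],float),K,None)[0].reshape(-1,2)
def crop(tag,u0,v0,u1,v1,k):
    s=load(tag); c=s['frame'][v0:v1,u0:u1]; cv2.imwrite(f'pics/{tag}_c{u0}_{v0}.png',cv2.resize(c,None,fx=k,fy=k,interpolation=cv2.INTER_CUBIC))
E
python3 - <<'E'
from h import *
for n in ['scene','side','wrist']:
    s=snap(n,n+'0'); c,_=ray(s,320,240); print(n,c.round(),s['fx'])
print(sense())
E
```

```text
scene [1067. -242.  758.] 465.2012541218788
side [248. 436. 630.] 477.13875667130134
wrist [600.  82. 373.] 341.74772846307116
{'time': 0.15, 'joint_pos': array([-4.89527611e+00,  7.50685958e+00,  8.53156758e+01,  1.71061046e-03,
        8.72606640e+01, -4.89359403e+00]), 'qd': array([-0.11247315, -0.16844612, -0.32547627, -0.05176859, -0.03195079,
       -0.01179973]), 'joint_efforts': array([ 1.01583330e-03, -5.70061326e+01, -5.01160097e+01, -1.39109225e-04,
        9.69119486e-03, -7.10949371e-05]), 'tool_pos': array([5.99577600e+02, 4.62268623e-02, 2.30460780e+02]), 'tcp_rot': array([-96.07002224,  89.91678305, 173.92821268]), 'ft_force': array([ 0.94976888, -0.87202253,  0.87244128]), 'wrist_torque': array([-0.00651562,  0.01894543, -0.06181268]), 'finger_gap': 85.30447774940536}
```

View pics/scene0.png

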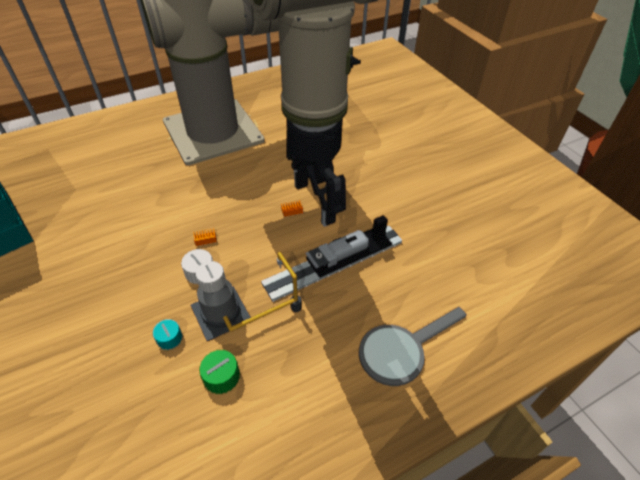

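View pics/side0.png

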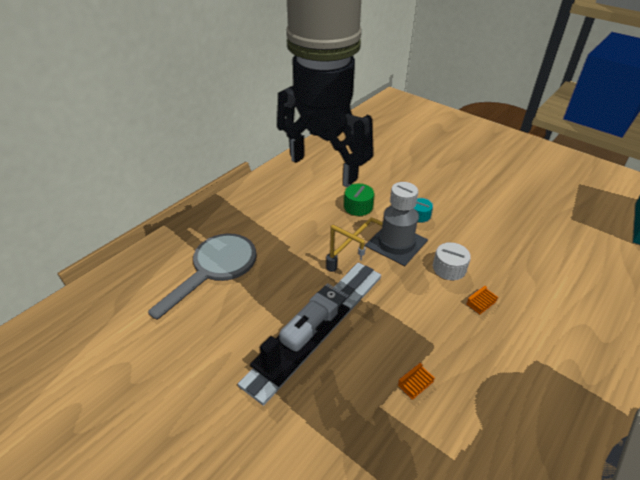

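View pics/wrist0.png

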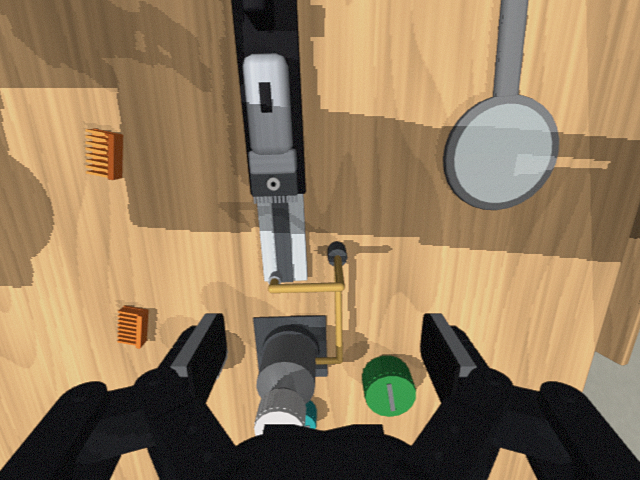

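The scene shows the bottle with its white cap at scene (210,277) and side (404,195). The port is at wrist (273,184) and side (331,294), the needle near wrist (275,283), and the handle post at side (268,352). Cap candidates in the side view:
- (404,190): white, on the bottle
- (452,258): white, larger, on the bench
- (359,198): green
- (423,210): turquoise

Green and turquoise are out, and the smaller white one, on the bottle, fits. I'll confirm in enlarged crops.

```bash
python3 - <<'E'
from h import *
crop('side0',320,170,480,290,5)
crop('side0',230,260,390,380,5)
crop('wrist0',220,160,360,300,5)
crop('scene0',150,200,310,320,5)
E
```

```text
(no output)
```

View pics/side0_c320_170.png

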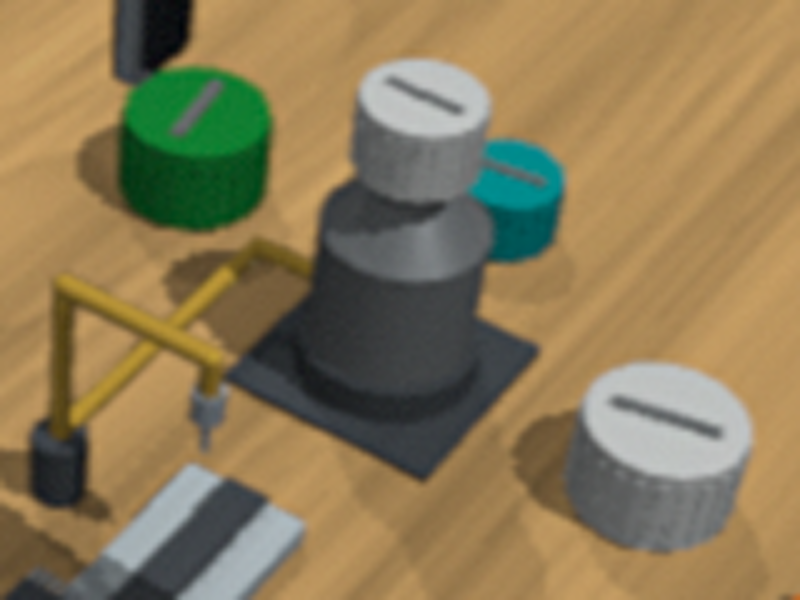

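View pics/side0_c230_260.png

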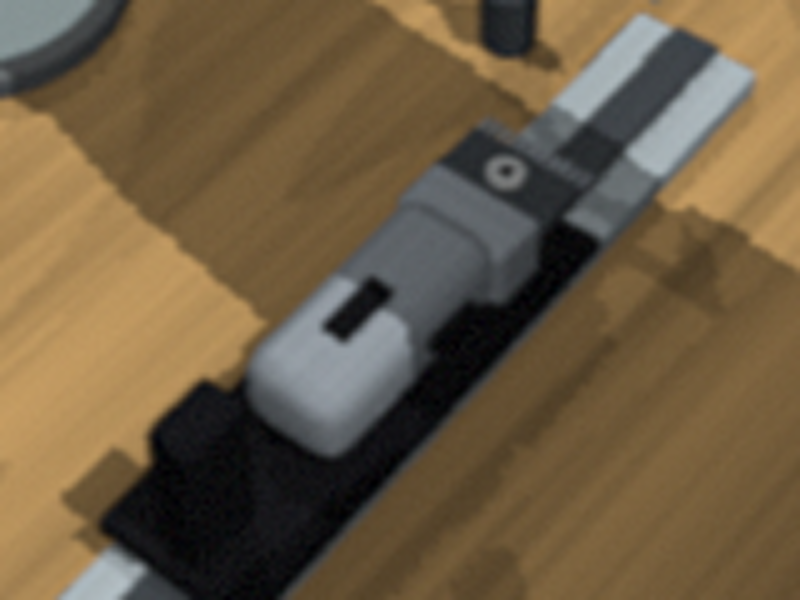

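View pics/wrist0_c220_160.png

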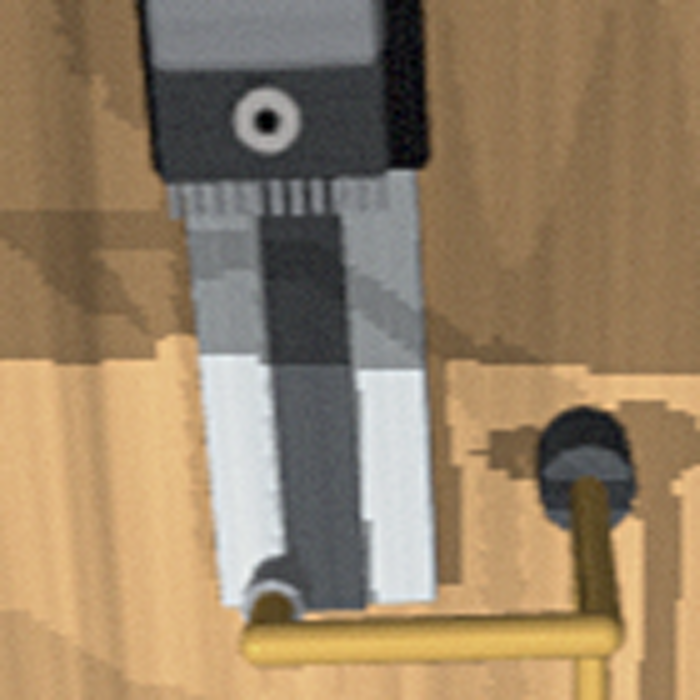

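View pics/scene0_c150_200.png

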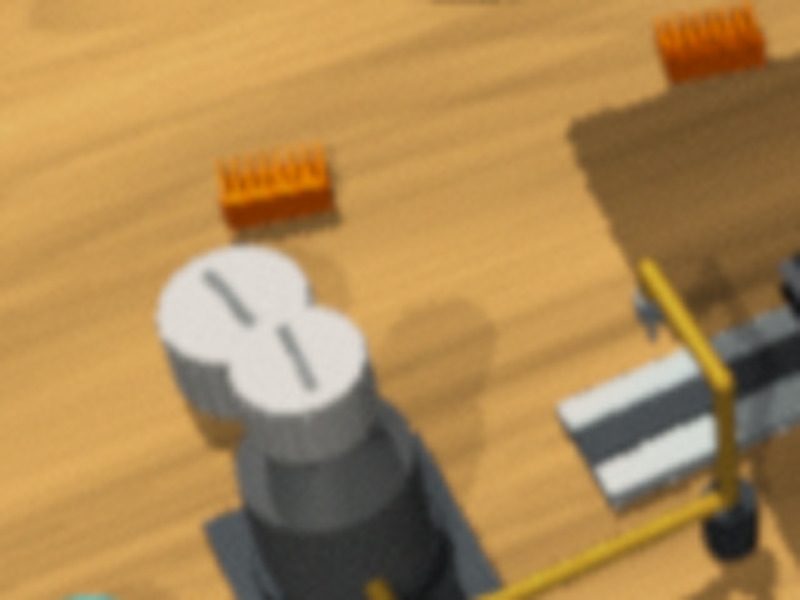

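```bash
python3 - <<'E'
from h import *
S,C,W=[load(n) for n in('side0','scene0','wrist0')]
f=lambda a:a.round(1)
print('cap side',f(atz(S,404.4,189.2,130)),'scene',f(atz(C,209.4,271.4,130)))
print('bigcap (h?)',f(atz(S,452.6,253.4,30)))
print('port side',f(atz(S,330.8,294,47)),'wrist',f(atz(W,273,183.8,47)))
print('needle side',f(atz(S,360.7,259.3,58)),'scene',f(atz(C,280.6,266.6,58)))
# track end at rail corners: side crop2 (640,12),(755,75); rail height unknown
for p in [(640,12),(755,75)]: print('railend',f(atz(S,230+p[0]/5-.4,260+p[1]/5-.4,12)))
# handle top center, side crop2 ~ (205,415)
print('post top',f(atz(S,230+205/5,260+405/5,77)))
E
```

```text
cap side [ 557.1 -177.4  130. ] scene [ 558.6 -178.6  130. ]
bigcap (h?) [ 449.3 -191.1   30. ]
port side [550.5  35.5  47. ] wrist [552.7  33.8  47. ]
needle side [553.5 -49.5  58. ] scene [551.8 -47.6  58. ]
railend [578.4 -79.4  12. ]
railend [528.5 -80.   12. ]
post top [545.9 175.8  77. ]
```

Measurements agree: the cap is at about (558,-178), the needle at (552.6,-48.5) and 129.6 mm from the cap (130 expected), and the port at (551.6,34.7). The port has about 83 mm to go. The crop confirms the cap on the bottle is the smaller white one. Next are the tool axes and the first move.

```bash
cat >> h.py <<'E'
from scipy.spatial.transform import Rotation as Ro
def tool():
    s=sense(); R=Ro.from_euler('xyz',s['tcp_rot'],degrees=True).as_matrix(); return s,R
def delta(tgt,start=None):
    s,R=tool(); p=s['tool_pos'] if start is None else np.array(start); return (R.T@(np.array(tgt)-p)).round(1)
E
python3 - <<'E'
from h import *
s,R=tool(); print(R.round(3))
print(delta([547.3,179.6,231.3],[600,0,231.3]),delta([547.3,179.6,36],[600,0,231.3]))
E
```

```text
[[-0.001  1.    -0.   ]
 [ 0.    -0.    -1.   ]
 [-1.    -0.001 -0.   ]]
[ 1.000e-01 -5.270e+01 -1.796e+02] [ 195.4  -52.4 -179.6]
```

Emit:
drive_tool(
  deltas=[
    [0,0,-0.01,-0.035,-0.03,0,0],
    [0,0,-0.02,-0.07,-0.03,0,0],
    [0,0,-0.03,-0.105,-0.03,0,0],
    [0,0,-0.042,-0.14,-0.03,0,0],
    [0,0,-0.0527,-0.1796,-0.03,0,0],
    [0,0.03,-0.0527,-0.1796,-0.03,0,0],
    [0,0.06,-0.0527,-0.1796,-0.03,0,0],
    [0,0.08,-0.0527,-0.1796,-0.03,0,0],
    [0,0.09,-0.0527,-0.1796,-0.03,0,0],
    [0,0.09,-0.0527,-0.1796,-0.03,0,0],
  ],
  squeeze=40,
)

```text
time: 0.98
tool_pos: [545.1, 179.2, 137.9]
tcp_rot: [-78.4, 89.7, -166.7]
ft_force: [-0.0, 0.1, -0.3]
finger_gap: 85.0
```

```bash
python3 - <<'E'
from h import *
snap('wrist','w1'); s=sense(); print(s['tool_pos'],s['tcp_rot'],s['time'])
print(proj(load('w1'),[[547.3,179.6,77],[551.6,34.7,47],[557.9,-178,130]]).round())
E
```

```text
[546.42735315 179.30888937 140.20821486] [ -78.70538915   89.84299188 -166.99768393] 1.0333
[[326. 264.]
 [325. 408.]
 [324. 687.]]
```

View pics/w1.png

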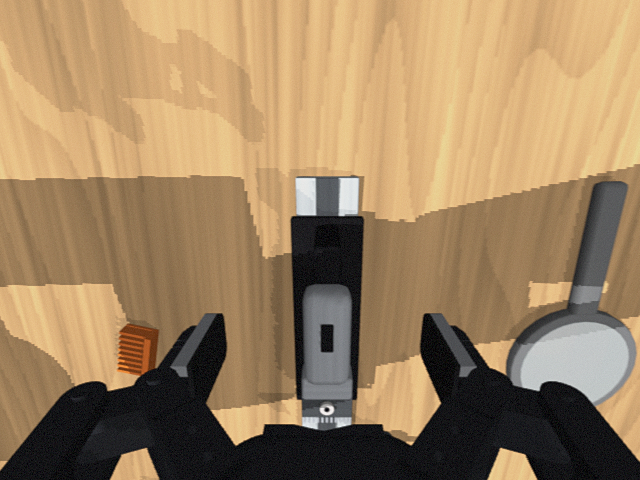

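```bash
python3 - <<'E'
from h import *
s=load('w1'); c=s['frame'][200:300,270:390]; c=np.clip(c.astype(float)*3,0,255).astype('uint8')
cv2.imwrite('pics/w1c.png',cv2.resize(c,None,fx=6,fy=6))
for z in (21,77): print(z,atz(s,327,236,z))
print(atz(s,327,409,47), ray(s,320,240))
E
```

```text
21 [548.49823827 181.40824725  21.        ]
77 [547.55342346 198.59278295  77.        ]
[553.583007    33.35175654  47.        ] (array([544.11385875, 261.1524738 , 280.86600775]), array([-0.00396725, -0.30520441, -0.9525119 ]))
```

View pics/w1c.png

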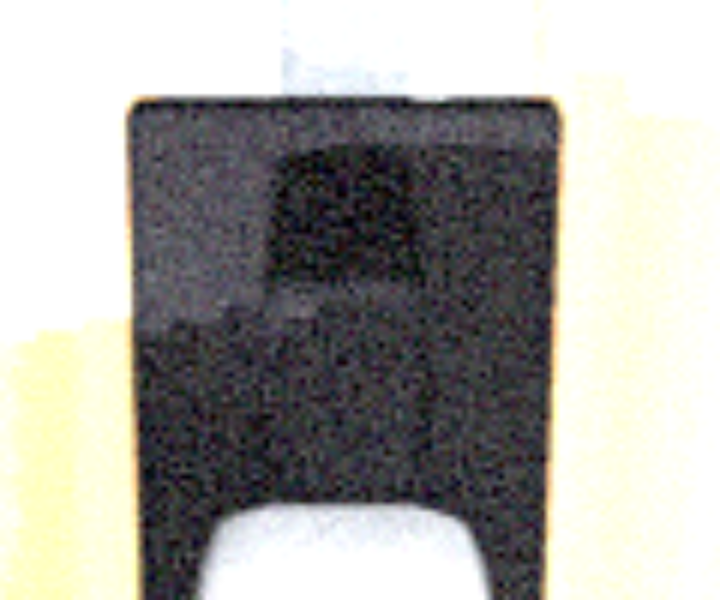

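The dark trapezoid at crop (343,215) is the post's tail-side face. Its centre is at u≈327 in the full image, so x≈548, and its top face lies near row 264 as predicted. I'll descend and grip.

Emit:
drive_tool(
  deltas=[
    [0,0.03,0.0005,0,0,0,0],
    [0,0.06,0.0005,0,0,0,0],
    [0,0.085,0.0005,0,0,0,0],
    [0,0.1,0.0005,0,0,0,0],
    [0,0.104,0.0005,0,0,0,0],
    [0,0.104,0.0005,0,0,0,0],
    [255,0.104,0.0005,0,0,0,0],
    [255,0.104,0.0005,0,0,0,0],
    [255,0.104,0.0005,0,0,0,0],
    [255,0.104,0.0005,0,0,0,0],
  ],
)

```text
time: 1.87
tool_pos: [548.9, 179.9, 38.9]
tcp_rot: [102.3, 89.9, 14.1]
ft_force: [0.0, -0.4, -0.1]
finger_gap: 38.9
```

Emit:
drive_tool(
  deltas=[
    [255,0,0,0,0,0,0],
    [255,0,0,0,0,0,0],
    [255,0,0,0,0,0,0],
    [255,0,0,0,0,0,0],
    [255,0,0,0,0,0,0],
    [255,0,0,0,0,0,0],
    [255,0,0,0,0,0,0],
    [255,0,0,0,0,0,0],
    [255,0,0,0,0,0,0],
    [255,0,0,0,0,0,0],
  ],
)

```text
time: 2.7
tool_pos: [547.2, 179.8, 38.1]
tcp_rot: [-93.1, 89.9, 178.6]
ft_force: [-6.6, -0.5, 8.9]
finger_gap: 17.9
```

```bash
python3 - <<'E'
from h import *
snap('side','s2');s,R=tool(); print(s['tool_pos'],s['ft_force'],s['finger_gap'],R.round(3))
crop('s2',230,230,390,350,5)
E
```

```text
[547.18538266 179.81588519  38.11740322] [-7.919805   -1.10561659  9.3881655 ] 17.439532950183622 [[-0.001  1.     0.03 ]
 [ 0.     0.03  -1.   ]
 [-1.    -0.001 -0.   ]]
```

View pics/s2_c230_230.png

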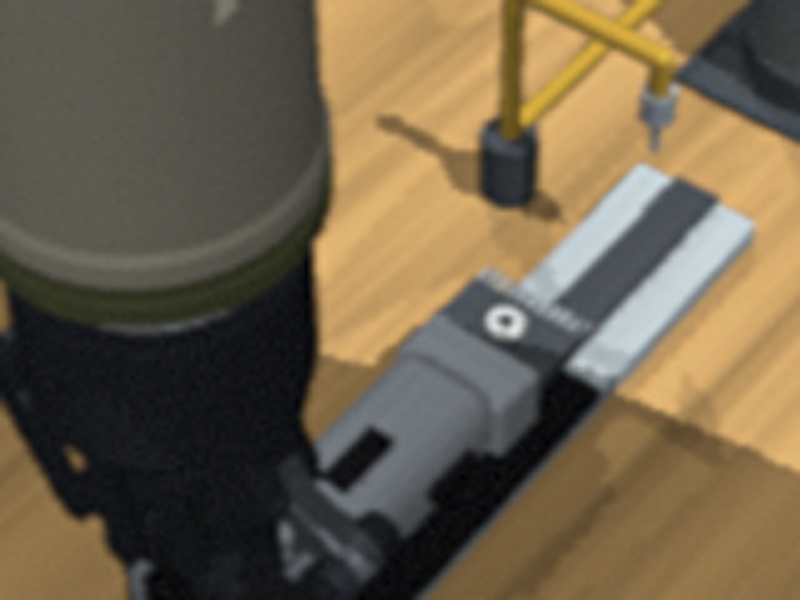

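The post is gripped (gap 17.5 mm) and the port hasn't moved: side (331,294). I'll slide 76 mm, then look.

Emit:
drive_tool(
  deltas=[
    [255,0,0,0.008,0,0,0],
    [255,0,0,0.018,0,0,0],
    [255,0,0,0.028,0,0,0],
    [255,0,0,0.038,0,0,0],
    [255,0,0,0.048,0,0,0],
    [255,0,0,0.058,0,0,0],
    [255,0,0,0.068,0,0,0],
    [255,0,0,0.074,0,0,0],
    [255,0,0,0.076,0,0,0],
    [255,0,0,0.076,0,0,0],
  ],
)

```text
time: 3.58
tool_pos: [549.6, 103.1, 38.1]
tcp_rot: [-77.8, 89.9, -166.1]
ft_force: [-7.5, -2.8, 9.2]
finger_gap: 17.7
```

```bash
python3 - <<'E'
from h import *
s=sense(); print(s['tool_pos'],s['ft_force'],s['finger_gap'])
snap('side','s3');snap('scene','c3');snap('wrist','w3')
s=sense(); print(s['tool_pos'],s['ft_force'],s['finger_gap'])
crop('s3',310,210,410,285,8)
crop('c3',240,220,340,295,8)
E
```

```text
[549.57544431 103.10950165  38.0873518 ] [-7.46554875 -2.76426311  9.2207393 ] 17.730507475115783
[549.59726566 103.3023971   38.11743161] [-7.23048731 -3.05470709  8.89735424] 17.481500628014697
```

View pics/s3_c310_210.png

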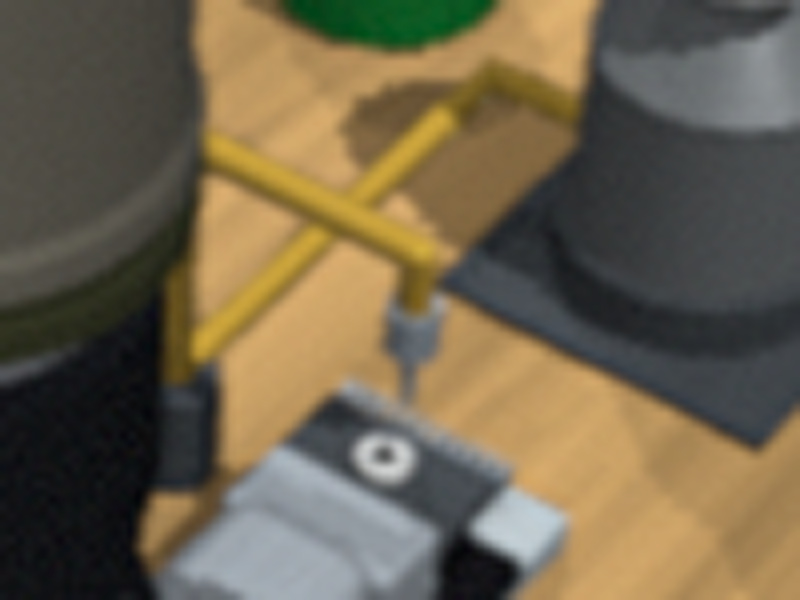

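View pics/c3_c240_220.png

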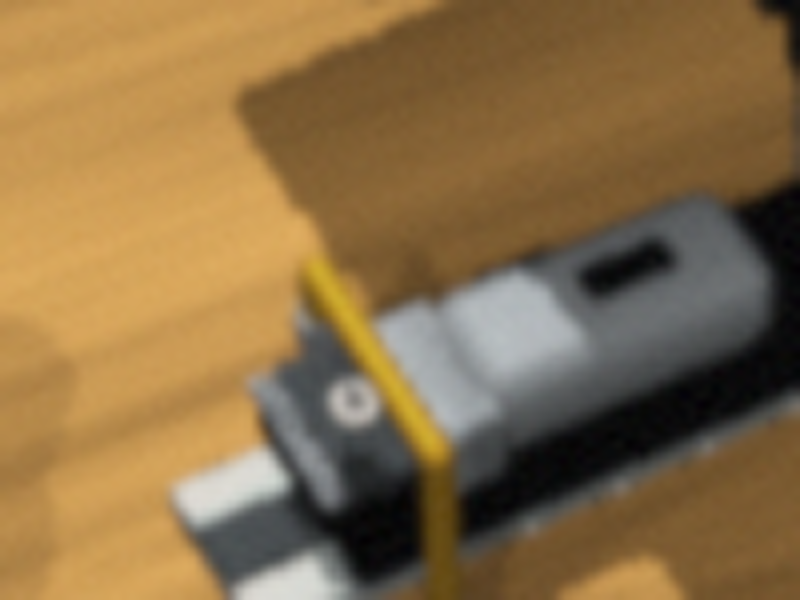

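View pics/w3.png

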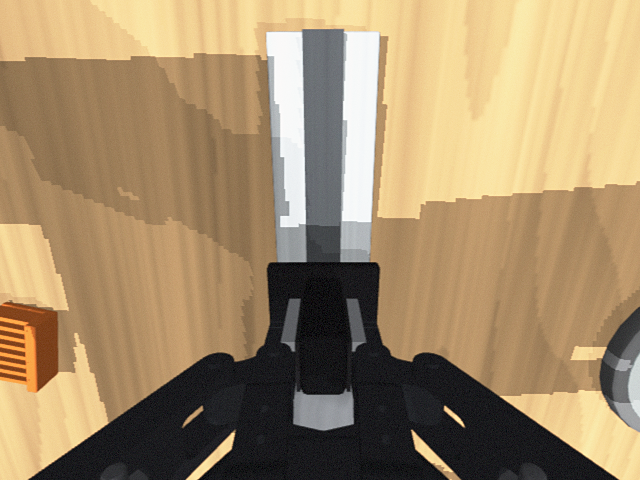

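```bash
python3 - <<'E'
from h import *
S,C=load('s3'),load('c3')
f=lambda a:a.round(2)
print('port',f(atz(S,357.56,266.7,47)),f(atz(C,283.95,249.8,47)))
print('tip',f(atz(S,360.56,259.8,58)))
print('scene tip pred from side', proj(C,atz(S,360.56,259.8,58)))
c=S['frame'][245:285,335:385]; cv2.imwrite('pics/s3z.png',cv2.resize(c,None,fx=16,fy=14,interpolation=cv2.INTER_NEAREST))
c=C['frame'][250-15:250+35,260:310]; cv2.imwrite('pics/c3z.png',cv2.resize(np.clip(c*1.0*1.5,0,255).astype('uint8'),None,fx=12,fy=12,interpolation=cv2.INTER_NEAREST))
E
```

```text
port [553.12 -41.04  47.  ] [508.23 -20.91  47.  ]
tip [552.98 -48.37  58.  ]
scene tip pred from side [[280.48541638 267.16942335]]
```

View pics/s3z.png

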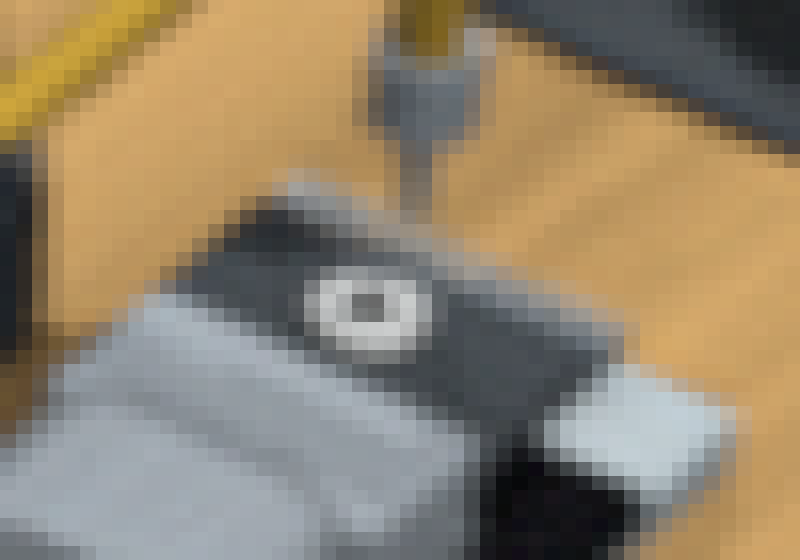

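View pics/c3z.png

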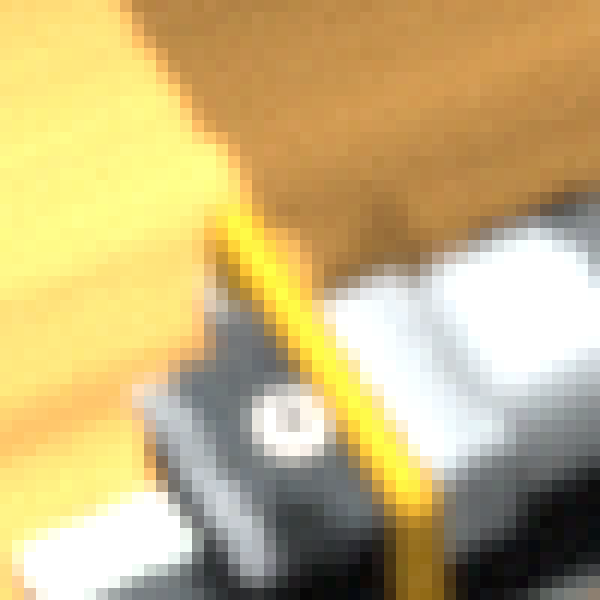

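```bash
python3 - <<'E'
from h import *
S,C=load('s3'),load('c3')
def ctr(s,u,v,r,th):
    c=s['frame'][v-r:v+r+1,u-r:u+r+1].min(2).astype(float); w=np.clip(c-th,0,None)
    y,x=np.mgrid[-r:r+1,-r:r+1]; return u+(w*x).sum()/w.sum(), v+(w*y).sum()/w.sum()
a=ctr(S,357,267,5,140); b=ctr(C,284,269,4,130); print(a,b)
print(atz(S,*a,47),atz(C,*b,47))
S0=load('side0'); 
for P in ([552.3,-48.5,47],): print(proj(S,P),proj(C,P))
E
```

```text
(np.float64(357.01075268817203), np.float64(267.6186931348222)) (np.float64(283.651376146789), np.float64(270.08715596330273))
[552.57048239 -38.69849074  47.        ] [554.17599369 -42.90197705  47.        ]
[[360.52510343 264.48974354]] [[280.59144259 270.46765937]]
```

Emit:
drive_tool(
  deltas=[
    [255,0,0,0.002,0,0,0],
    [255,0,0,0.004,0,0,0],
    [255,0,0,0.006,0,0,0],
    [255,0,0,0.007,0,0,0],
    [255,0,0,0.007,0,0,0],
    [255,0,0,0.007,0,0,0],
    [255,0,0,0.007,0,0,0],
    [255,0,0,0.007,0,0,0],
    [255,0,0,0.007,0,0,0],
    [255,0,0,0.007,0,0,0],
  ],
)

```text
time: 4.57
tool_pos: [549.8, 96.9, 38.1]
tcp_rot: [-96.6, 89.9, 175.1]
ft_force: [-7.1, -0.4, 8.8]
finger_gap: 17.7
```

```bash
python3 - <<'E'
from h import *
S=snap('side','s4');C=snap('scene','c4')
s=sense(); print(s['tool_pos'],s['ft_force'],s['finger_gap'],s['time'])
for n,s,u,v in(('s4',S,361,262),('c4',C,281,268)):
    c=s['frame'][v-18:v+18,u-24:u+24]; c=np.clip(c*1.3,0,255).astype('uint8')
    cv2.imwrite(f'pics/{n}z.png',cv2.resize(c,None,fx=16,fy=16,interpolation=cv2.INTER_CUBIC)); print(n,u-24,v-18)
E
```

```text
[549.80731386  96.86007317  38.1425959 ] [-6.70828659 -0.24132313  9.45929939] 17.627081460256242 4.6667
s4 337 244
c4 257 250
```

View pics/s4z.png

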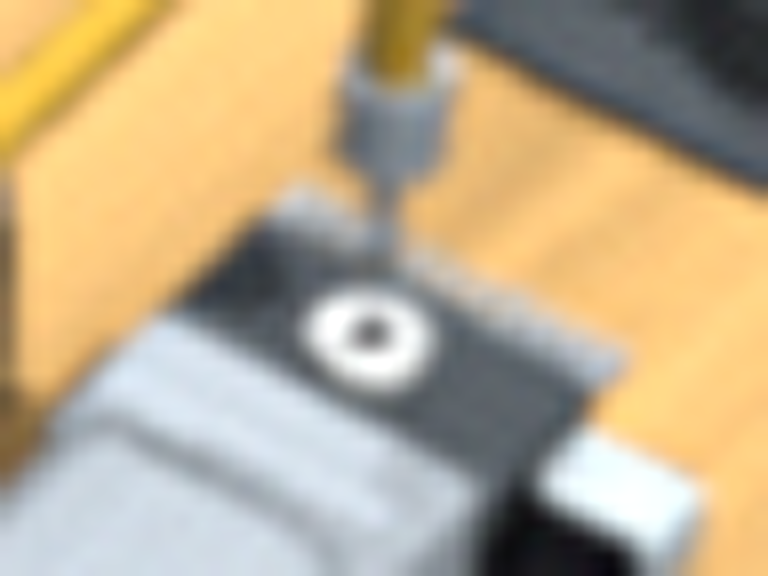

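View pics/c4z.png

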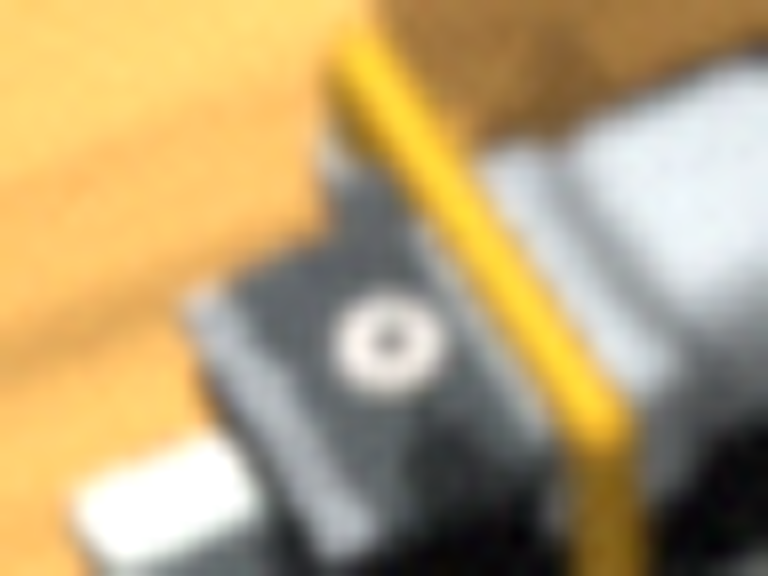

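```bash
python3 - <<'E'
from h import *
S,C=load('s4'),load('c4')
print(atz(S,359.66,264.4,47),atz(C,280.78,270.97,47))
for v in(255,262): print(atz(S,337+382/16-.47,244+v/16-.47,58))
p=atz(S,359.66,264.4,47);p[2]=58; print('tip if aligned in side', (proj(S,p)-[337,244]+.47)*16)
p=atz(C,280.78,270.97,47);p[2]=58; print('scene', proj(C,p))
E
```

```text
[553.56394195 -47.7331167   47.        ] [553.56961362 -48.68558784  47.        ]
[553.64903079 -48.85081803  58.        ]
[553.039081  -48.0038074  58.       ]
tip if aligned in side [[376.46348244 261.155596  ]]
scene [[280.46507723 267.44560295]]
```

Port and needle tip agree within about 1 mm in both views: port y ≈ -47.7 (side) and -48.7 (scene), tip ≈ -48.4. I'm releasing and lifting.

Emit:
drive_tool(
  deltas=[
    [0,0,0,0,0,0,0],
    [0,0,0,0,0,0,0],
    [0,0,0,0,0,0,0],
    [0,0,0,0,0,0,0],
    [0,0,0,0,0,0,0],
    [0,0,0,0,0,0,0],
    [0,-0.03,0,0,0,0,0],
    [0,-0.06,0,0,0,0,0],
    [0,-0.09,0,0,0,0,0],
    [0,-0.12,0,0,0,0,0],
  ],
)

```text
time: 5.5
tool_pos: [549.9, 96.6, 158.4]
tcp_rot: [-86.8, 90.0, -175.1]
ft_force: [0.4, -1.1, -0.1]
finger_gap: 85.8
```

Emit:
drive_tool(
  deltas=[
    [0,-0.03,0,0,0,0,0],
    [0,-0.045,0,0.03,0,0,0],
    [0,-0.045,0,0.065,0,0,0],
    [0,-0.045,0,0.1,0,0,0],
    [0,-0.045,0,0.135,0,0,0],
    [0,-0.045,0,0.17,0,0,0],
    [0,-0.045,0,0.205,0,0,0],
    [0,-0.045,0,0.21,0,0,0],
    [0,-0.045,0,0.21,0,0,0],
    [0,-0.045,0,0.21,0,0,0],
  ],
)

```text
time: 6.33
tool_pos: [556.5, -113.1, 202.1]
tcp_rot: [-151.2, 90.0, 120.4]
ft_force: [-0.6, -0.2, -0.0]
finger_gap: 85.7
```

```bash
python3 - <<'E'
from h import *
s,R=tool(); print(s['tool_pos'],s['ft_force'],s['finger_gap'],s['time'],s['joint_pos'].round(1)); print(R.round(3))
S=snap('side','s5');C=snap('scene','c5');W=snap('wrist','w5')
c=S['frame'][244:280,337:385]; cv2.imwrite('pics/s5z.png',cv2.resize(c,None,fx=16,fy=16,interpolation=cv2.INTER_CUBIC))
E
```

```text
[ 556.45615628 -113.13283006  202.08544939] [-0.55670302 -0.15454084 -0.04697065] 85.66927549556566 6.3333 [-16.7   3.4  92.7   0.   84.  -18.3]
[[-0.     1.     0.029]
 [ 0.001  0.029 -1.   ]
 [-1.    -0.    -0.001]]
```

View pics/w5.png

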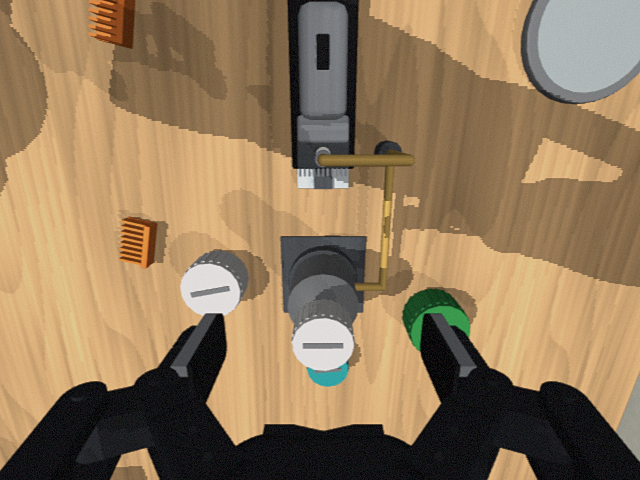

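View pics/s5z.png

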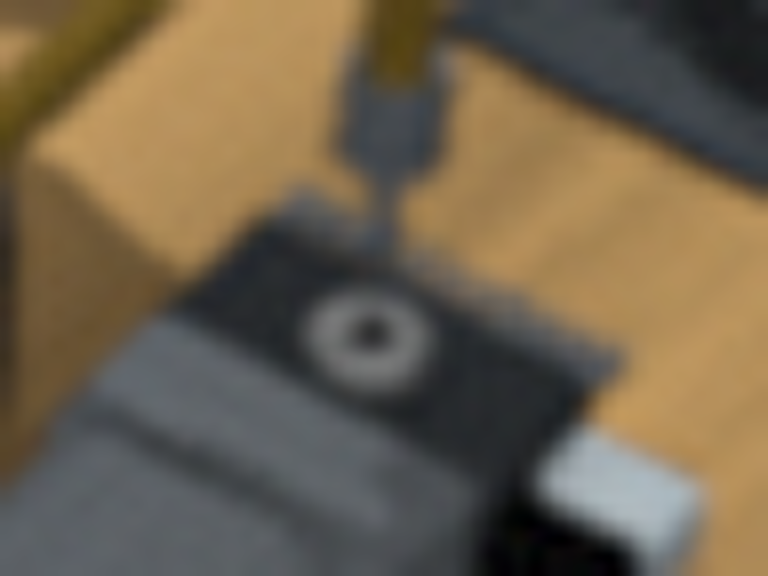

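View pics/c5.png

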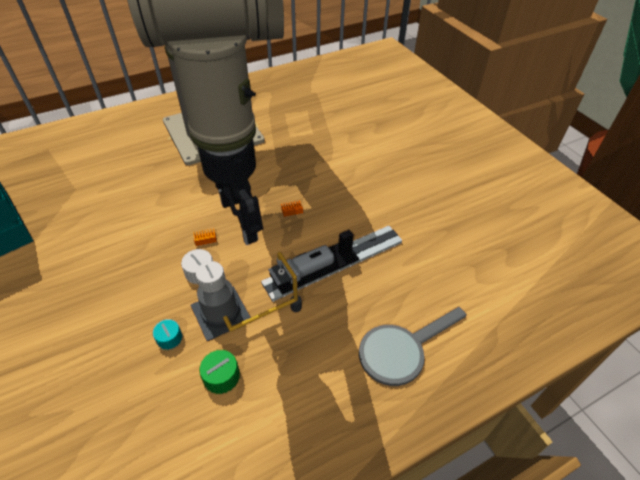

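The port stayed put: the side crop is unchanged and the wrist view shows it under the needle at (322,155). The cap is at wrist (323,342), between the big white cap (212,290) and the green one (436,322).

```bash
python3 - <<'E'
from h import *
W=load('w5'); p=atz(W,323,342,130); print(p); print('bigcap',atz(W,211,290,38)[:2],'green',atz(W,440,318,38)[:2])
s,R=tool(); t=np.array([557.8,-178.0,202.1]); print(delta(t), delta(p*[1,1,0]+[0,0,202.1]), s['tool_pos'])
crop('w5',280,300,370,390,7)
E
```

```text
[ 559.6141017  -177.34862721  130.        ]
bigcap [ 448.67029773 -183.62615851] green [ 680.30322058 -207.7419753 ]
[ 0.1 -1.  66.2] [ 0.1  0.9 65.6] [ 556.67056074 -111.81661962  202.24970294]
```

View pics/w5_c280_300.png

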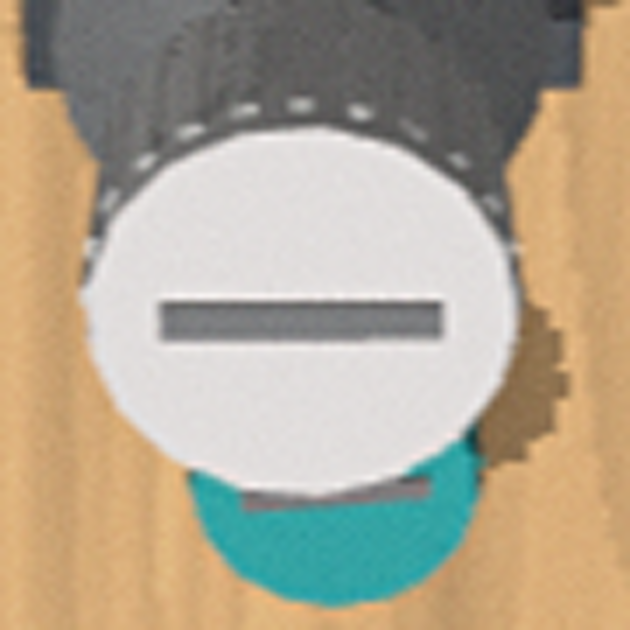

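Emit:
drive_tool(
  deltas=[
    [0,0,0,0.03,0,0,0],
    [0,0,0,0.055,0,0,0],
    [0,0,0,0.065,0,0,0],
    [0,0.015,0,0.065,0,0,0],
    [0,0.03,0,0.065,0,0,0],
    [0,0.045,0,0.065,0,0,0],
    [0,0.05,0,0.065,0,0,0],
    [0,0.05,0,0.065,0,0,0],
    [0,0.05,0,0.065,0,0,0],
    [0,0.05,0,0.065,0,0,0],
  ],
  squeeze=80,
)

```text
time: 7.32
tool_pos: [559.3, -177.9, 153.6]
tcp_rot: [68.8, 89.9, -19.4]
ft_force: [0.2, -0.2, -0.0]
finger_gap: 85.7
```

```bash
python3 - <<'E'
from h import *
S=snap('side','s6');C=snap('scene','c6')
s=sense(); print(s['tool_pos'],s['ft_force'],s['finger_gap'],s['time'])
crop('s6',320,120,480,240,5)
E
```

```text
[ 559.33902071 -178.22294839  153.68324102] [ 0.65068395 -0.14279569 -0.1749048 ] 85.4417777303234 7.4167
```

View pics/s6_c320_120.png

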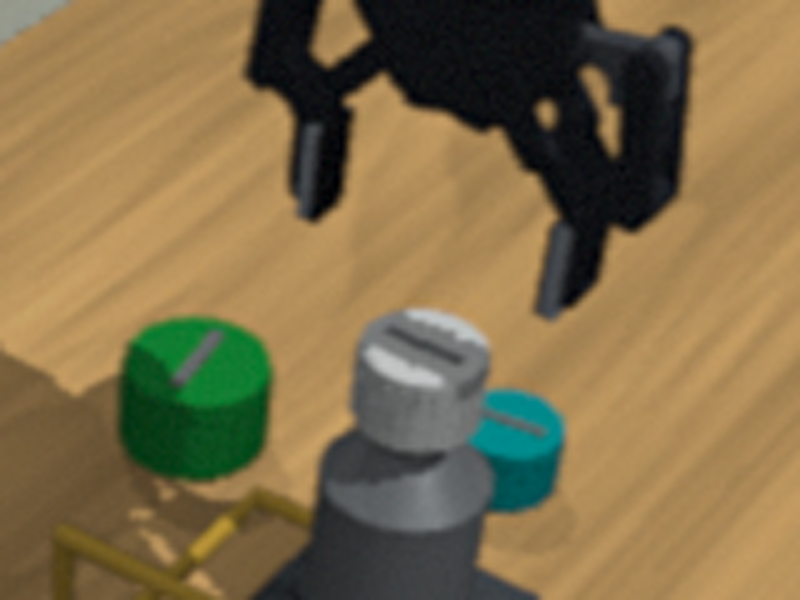

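The fingers straddle the cap, centred over it. Going down and gripping.

Emit:
drive_tool(
  deltas=[
    [0,0.015,-0.0006,0,0,0,0],
    [0,0.03,-0.0006,0,0,0,0],
    [0,0.045,-0.0006,0,0,0,0],
    [0,0.057,-0.0006,0,0,0,0],
    [0,0.059,-0.0006,0,0,0,0],
    [0,0.059,-0.0006,0,0,0,0],
    [255,0.059,-0.0006,0,0,0,0],
    [255,0.059,-0.0006,0,0,0,0],
    [255,0.059,-0.0006,0,0,0,0],
    [255,0.059,-0.0006,0,0,0,0],
  ],
)

```text
time: 8.25
tool_pos: [558.6, -178.5, 94.4]
tcp_rot: [64.2, 89.9, -24.1]
ft_force: [-0.9, 1.2, 4.5]
finger_gap: 44.0
```

Emit:
drive_tool(
  deltas=[
    [255,0,0,0,0,0,0],
    [255,0,0,0,0,0,0],
    [255,0,0,0,0,0,0],
    [255,0,0,0,0,0,0],
    [255,0,0,0,0,0,0],
    [255,0,0,0,0,0,0],
    [255,0,0,0,0,0,0],
    [255,0,0,0,0,0,0],
    [255,0,0,0,0,0,0],
    [255,0,0,0,0,0,0],
  ],
)

```text
time: 9.08
tool_pos: [558.2, -178.3, 93.5]
tcp_rot: [64.1, 90.0, -24.2]
ft_force: [2.8, -1.7, 4.4]
finger_gap: 43.9
```

```bash
python3 - <<'E'
from h import *
S=snap('side','s7');C=snap('scene','c7')
s=sense(); print(s['tool_pos'],s['ft_force'],s['wrist_torque'],s['finger_gap'],s['time'],s['joint_pos'].round(1))
crop('s7',320,120,480,240,5)
E
```

```text
[ 558.05178264 -178.31067009   93.39588693] [ 2.90197919 -1.32845612  4.68732111] [-0.2336715  -0.44336447  0.00565157] 44.06907874029942 9.1833 [-22.7  11.4  95.8  -0.   72.9 -24.4]
```

View pics/s7_c320_120.png

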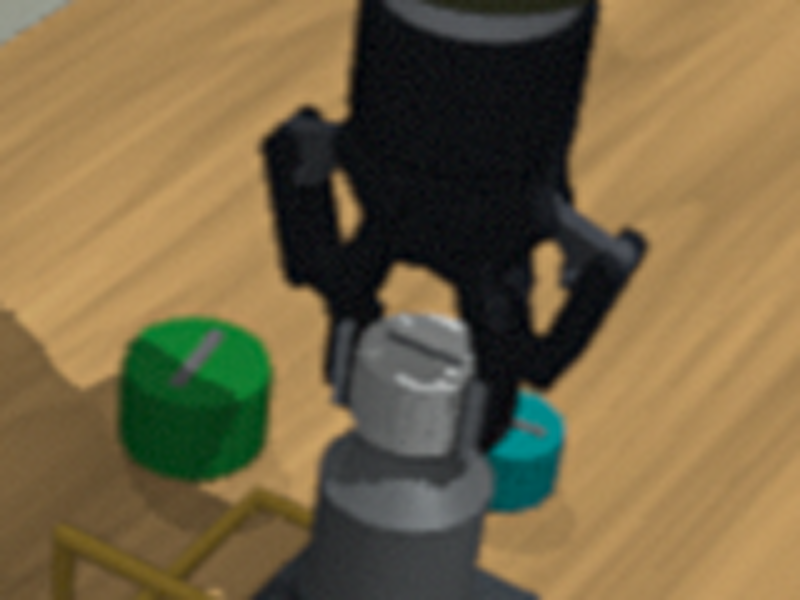

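Gripped squarely round the side (gap 44 mm). Pressing down.

Emit:
drive_tool(
  deltas=[
    [255,0.001,0,0,0,0,0],
    [255,0.002,0,0,0,0,0],
    [255,0.003,0,0,0,0,0],
    [255,0.004,0,0,0,0,0],
    [255,0.005,0,0,0,0,0],
    [255,0.006,0,0,0,0,0],
    [255,0.007,0,0,0,0,0],
    [255,0.0075,0,0,0,0,0],
    [255,0.0075,0,0,0,0,0],
    [255,0.0075,0,0,0,0,0],
  ],
)

```text
time: 10.02
tool_pos: [558.1, -178.3, 87.7]
tcp_rot: [46.9, 90.0, -41.4]
ft_force: [-5.0, 1.4, 18.6]
finger_gap: 43.6
```

```bash
python3 - <<'E'
from h import *
S=snap('side','s8')
s=sense(); print(s['tool_pos'],s['ft_force'],s['wrist_torque'],s['finger_gap'],s['time'])
crop('s8',320,120,480,240,5)
E
```

```text
[ 558.14736637 -178.29671008   87.76349671] [-4.98847786  1.62405141 19.40545645] [0.26215375 0.80755239 0.01039351] 43.99211072101779 10.0667
```

View pics/s8_c320_120.png

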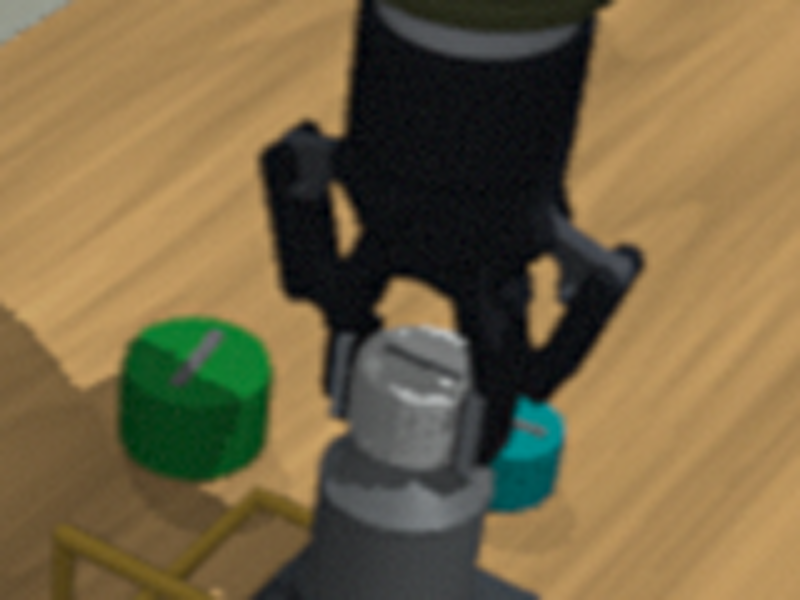

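Fz 19 N against an 11 N spring means it has bottomed. Turning anticlockwise.

Emit:
drive_tool(
  deltas=[
    [255,0,0,0,-0.08,0,0],
    [255,0,0,0,-0.18,0,0],
    [255,0,0,0,-0.28,0,0],
    [255,0,0,0,-0.38,0,0],
    [255,0,0,0,-0.48,0,0],
    [255,0,0,0,-0.58,0,0],
    [255,0,0,0,-0.68,0,0],
    [255,0,0,0,-0.76,0,0],
    [255,0,0,0,-0.79,0,0],
    [255,0,0,0,-0.79,0,0],
  ],
)

```text
time: 10.9
tool_pos: [558.9, -178.5, 87.8]
tcp_rot: [25.7, 89.9, -17.2]
ft_force: [0.5, 0.7, 15.0]
finger_gap: 44.3
```

```bash
python3 - <<'E'
from h import *
s,R=tool(); print(s['tool_pos'],s['ft_force'],s['wrist_torque'],s['finger_gap'],s['joint_pos'].round(1));print(R.round(3))
S=snap('side','s9')
crop('s9',320,120,480,240,5)
E
```

```text
[ 558.94310725 -178.4516222    87.77148118] [ 0.54147829  0.65480934 15.04550404] [0.12010504 0.03719455 0.06227513] 44.257946892269985 [-22.7  11.7  95.9   0.   72.2 -69.8]
[[ 0.002  0.68   0.733]
 [-0.001  0.733 -0.68 ]
 [-1.     0.001  0.002]]
```

View pics/s9_c320_120.png

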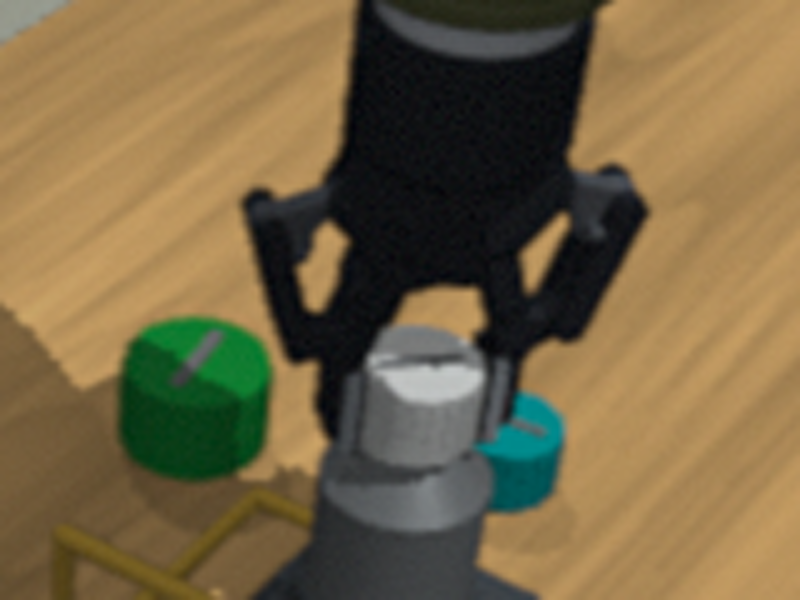

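The cap's slot turned with the gripper, about 45°. Turning another 45°.

Emit:
drive_tool(
  deltas=[
    [255,0,0,0,-0.08,0,0],
    [255,0,0,0,-0.18,0,0],
    [255,0,0,0,-0.28,0,0],
    [255,0,0,0,-0.38,0,0],
    [255,0,0,0,-0.48,0,0],
    [255,0,0,0,-0.58,0,0],
    [255,0,0,0,-0.68,0,0],
    [255,0,0,0,-0.76,0,0],
    [255,0,0,0,-0.8,0,0],
    [255,0,0,0,-0.8,0,0],
  ],
)

```text
time: 11.78
tool_pos: [559.0, -178.5, 87.8]
tcp_rot: [-21.4, 89.9, -18.4]
ft_force: [0.5, 0.9, 15.9]
finger_gap: 44.0
```

```bash
python3 - <<'E'
from h import *
s,R=tool(); print(s['tool_pos'],s['ft_force'],s['wrist_torque'],s['finger_gap'],s['joint_pos'].round(1));print(R.round(3))
S=snap('side','s10')
crop('s10',320,120,480,240,5)
E
```

```text
[ 558.9683697  -178.47537572   87.77179159] [ 0.5187831   0.93647231 15.89644579] [0.06920678 0.03705159 0.03816955] 44.02824264296544 [ -22.7   11.7   95.9    0.    72.2 -115.7]
[[ 0.002 -0.052  0.999]
 [-0.001  0.999  0.052]
 [-1.    -0.001  0.002]]
```

View pics/s10_c320_120.png

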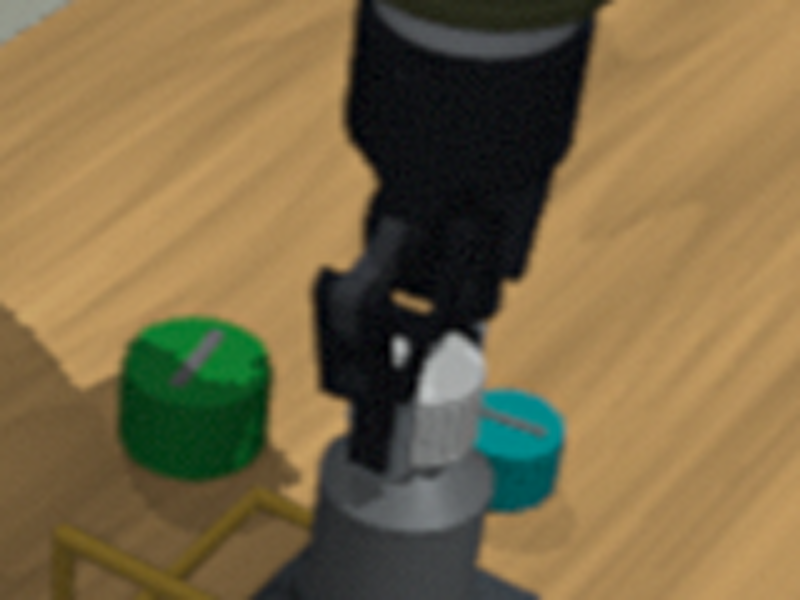

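Turned 91° in total while pressed. Lifting straight up.

Emit:
drive_tool(
  deltas=[
    [255,-0.002,0,0,0,0,0],
    [255,-0.005,0,0,0,0,0],
    [255,-0.008,0,0,0,0,0],
    [255,-0.012,0,0,0,0,0],
    [255,-0.016,0,0,0,0,0],
    [255,-0.022,0,0,0,0,0],
    [255,-0.03,0,0,0,0,0],
    [255,-0.04,0,0,0,0,0],
    [255,-0.05,0,0,0,0,0],
    [255,-0.055,0,0,0,0,0],
  ],
)

```text
time: 12.67
tool_pos: [558.3, -178.4, 142.7]
tcp_rot: [-27.9, 89.9, -25.1]
ft_force: [0.8, 0.6, 0.3]
finger_gap: 44.1
```

Emit:
drive_tool(
  deltas=[
    [255,-0.01,0,0,0,0,0],
    [255,-0.02,0,0,0,0,0],
    [255,-0.028,0,0,0,0,0],
    [255,-0.033,0,0,0,0,0],
    [255,-0.034,0,0,0,0,0],
    [255,-0.034,0,0,0,0,0],
    [255,-0.034,0,0,0,0,0],
    [255,-0.034,0,0,0,0,0],
    [255,-0.034,0,0,0,0,0],
    [255,-0.034,0,0,0,0,0],
  ],
)

```text
time: 13.5
tool_pos: [557.7, -178.1, 174.2]
tcp_rot: [152.4, 89.9, 155.2]
ft_force: [0.4, -0.2, -0.9]
finger_gap: 43.9
```

```bash
python3 - <<'E'
from h import *
S=snap('side','s11');C=snap('scene','c11');W=snap('wrist','w11')
s,R=tool(); print(s['tool_pos'],s['ft_force'],s['wrist_torque'],s['finger_gap'],s['time'])
crop('s11',320,90,480,290,4);crop('c11',150,180,310,330,5)
c=S['frame'][244:280,337:385]; cv2.imwrite('pics/s11z.png',cv2.resize(c,None,fx=16,fy=16,interpolation=cv2.INTER_CUBIC))
P=s['tool_pos'];print(proj(S,[[P[0],P[1],211],[P[0],P[1],181],[558.3,-178.2,118]]).round(1))
E
```

```text
[ 557.82787531 -178.17164093  174.56159104] [ 0.10299926 -0.21817467 -0.43927265] [-0.0033851   0.00260915 -0.0390372 ] 44.19154333651694 13.65
[[410.5 148.8]
 [408.1 164.3]
 [403.2 194.2]]
```

View pics/s11_c320_90.png

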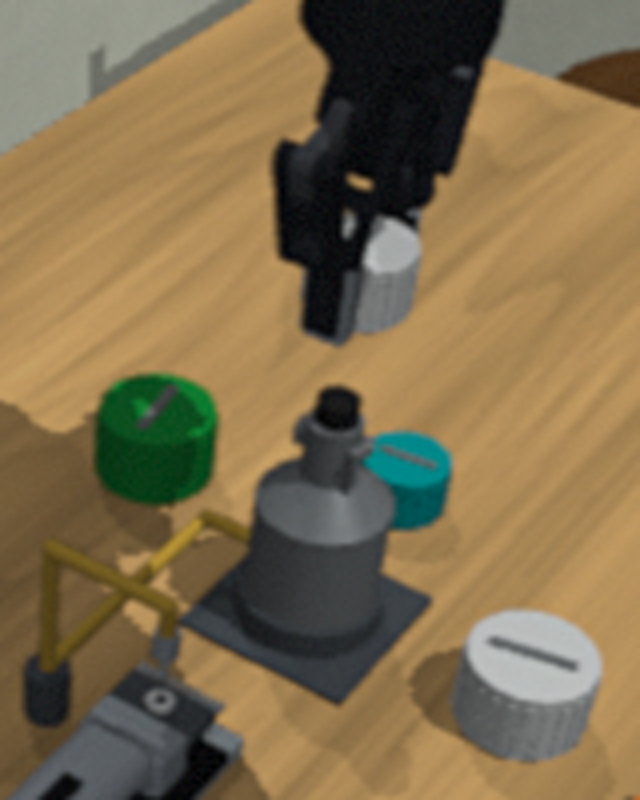

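View pics/c11_c150_180.png

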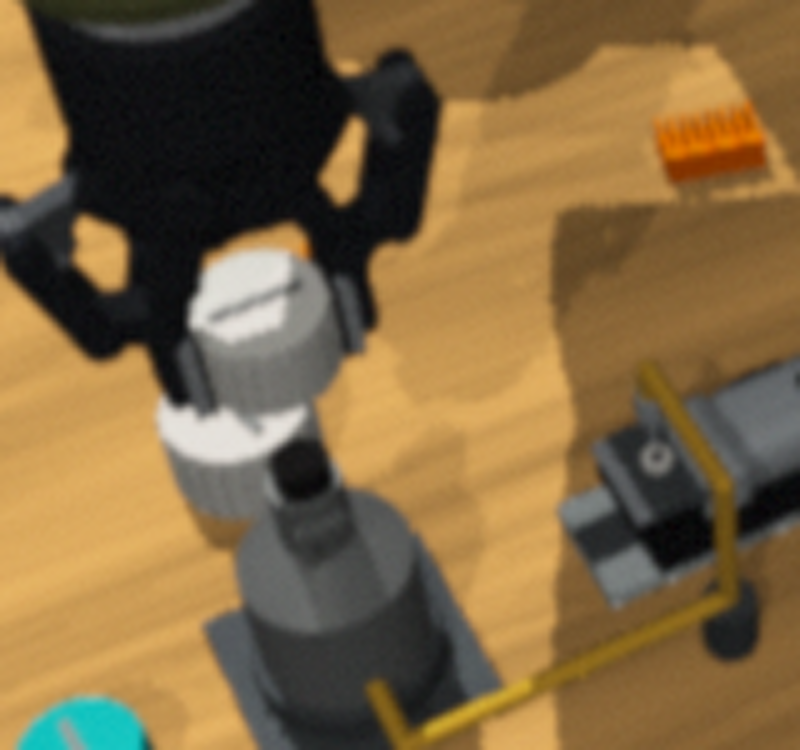

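View pics/s11z.png

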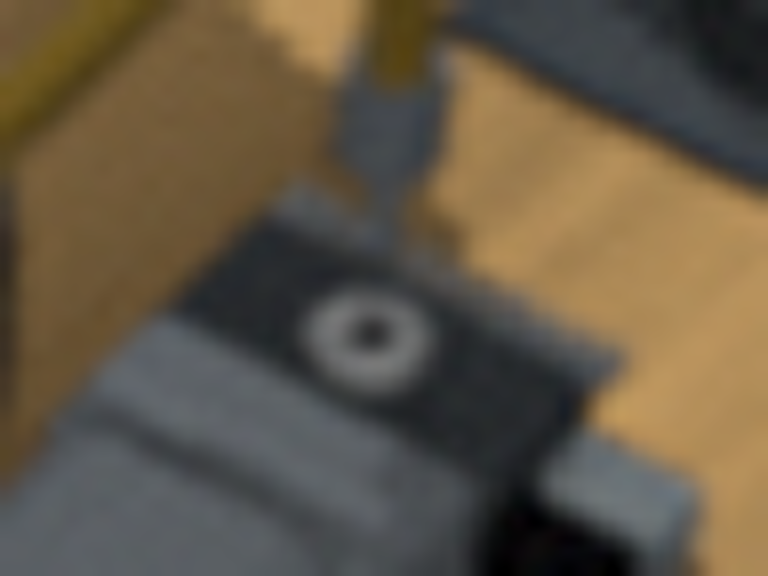

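View pics/c11.png

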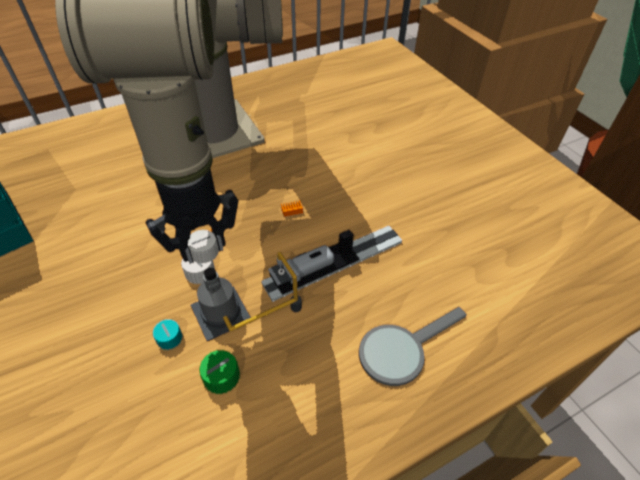

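The cap is off and upright in the gripper, the neck is open, and the port is unchanged. One check of the cap's height before handing in.

```bash
python3 - <<'E'
from h import *
C=load('c11')
for z in (200,205,210,215): print(z,proj(C,[557.9,-178.2,z]).round(1))
print('seen top centre',150+262/5-.4,180+292/5-.4)
E
```

```text
200 [[202. 244.]]
205 [[201.4 242. ]]
210 [[200.8 239.9]]
215 [[200.3 237.7]]
seen top centre 202.0 238.0
```

```bash
python3 -c "
from h import *
print(hand_in()); s=sense(); print(s['time'],s['tool_pos'],s['finger_gap'])"
```

```text
the job is handed in; nothing more can be done
None
the job is handed in; nothing more can be done
```

The clipper is oiled up to the point you asked, and the job is handed in at about 13.7 s of the 48 s allowed. It reports no verdict.

**Clipper:** I gripped the post and slid the cradle about 83 mm until the oil port sat under the needle, then let go. The cameras put the port at y ≈ -47.7 (side) and -48.7 mm (scene), and the needle tip between -48.0 and -48.9 mm. The views disagree by about 1 mm, within the calibration, so I left it. The port had not moved in the last pictures.

**Cap:** I took the smaller white cap, the one on the bottle. I pressed it to the bottom (about 19 N), turned it 91° anticlockwise while pressed, and lifted it straight off.

**At hand-in:**
- The cap was held upright over the open neck, with the gripper gap at 44 mm.
- I chose the height between two readings of "about 7 cm": the rim is about 6.3 cm above the mouth and the cap's centre about 7.8 cm. The camera reading of the cap's top agreed to a few millimetres.
- The last scene picture showed the mirror and one comb in place. The other comb was mostly hidden behind the gripper, so I could not confirm it there. Nothing was pushed near it.

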